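Push a carton home in the labelling jig and flip the toggle clamp shut on it

ROBOT

A 6-joint arm with a two-finger parallel gripper is mounted at the origin on the work surface. World frame = base frame: x ahead of the robot, y to its left, z up, the work surface at z = 0. Lengths are in m, angles in rad, forces in N, time in s.
With the tool pointing down it reaches from about 0.25 to 0.85 m from the base axis. Payload 12.5 kg.
Tool frame: the origin (TCP) lies midway between the tips of the shut fingers; the grasp point (between the pads) lies 19 mm behind it; x points along the fingers, z is the direction in which the jaws open and shut, and the axes are right-handed (so a half turn about x gives the same grasp; the last joint's range is limited). The gripper opens to 93 mm and grips with 3 to 60 N. Pads are 15 mm wide; open, the fingers measure 128 mm over their backs; the gripper's body (75 mm by 188 mm) begins 65 mm behind the grasp point.
Start: joints at [1.245, 0.351, 1.652, -0, 1.139, -0.085], TCP at [0.131, 0.534, 0.219] pointing down, gripper open.
Joint ranges: [-2.75, 2.75], [-0.79, 2.1], [0.01, 2.65], [-1.57, 4.71], [0.07, 3.14], [-2.87, 2.87]. Speed limits (rad/s): [2.22, 2.22, 2.79, 3.14, 3.14, 3.14].

INTERFACE

Orientations are given as a rotation vector (axis times angle).
In Python, from workcell import arm gives the robot as it stands. The module is installed in compiled form; this text tells all that it offers.
- The arm moves only by the tool drive_tool, never from a script. Its argument "series" is a list of rows, each a list of 7 numbers: the turn, a rotation vector about the tool's x, y, z in rad, then the shift along the tool's x, y, z in m, then the opening in per cent of the stroke, from 0 (shut) to 100 (fully open). In form: [[rx, ry, rz, tx, ty, tz, gripper], ...]. A call has 1 to 12 rows; each row shifts and turns the commanded pose from where the row before left it, along the tool's axes as they then stand; what a row does not reach is not made up. A row lasts 1/8 s, in which the tool goes at most 62.5 mm and 10.7 degrees, less where a joint would pass 70% of its speed; a pose out of reach is approached as far as the arm can. A call with a gripper value outside its range is refused whole. The fingers move at their own pace and stop on an object; "force" is the grip in N (left out, the last holds). Time passes only in rows, so rows that do not move let the fingers close. It gives the time, the measured TCP pose, the force and the opening at its end, in the units of the state.
- arm.read_state(): the state, without advancing time (a new reading comes with each control period).
- arm.capture(name): name is "scene" or "top"; returns a dict with "pixels" (400x640x3 uint8, blue, green, red), "intrinsics" (3x3 intrinsics, pixels), "R" (3x3) and "t" (3): a world point X has camera coordinates R X + t. Camera axes: x right, y down, z forward; pixel columns grow to the right and rows downward; lengths in m; the calibration is good to about 2 mm. A picture is of the moment at which its call begins. There is no depth.
- arm.hand_in(): hands the job in, once; it reports no verdict.
The state is a dict: "time_s": time; "joint_pos": joint angles; "qd": joint speeds; "joint_efforts": joint torques, N m; "tool_pos": TCP position; "orientation": TCP orientation; "ft_force": force on the tool from outside, world axes, zero at the start; "moment": the same for the moment, N m; "width": finger opening in m.
Only numpy, scipy, OpenCV 4.12 (cv2) and the standard library are available. Lean on these libraries where they do the work, as an engineer would, in place of code of your own. Each camera call takes 0.05 s, during which the arm holds its last target. There are 200 camera calls.

TASK

On the packing counter, push the banded carton along the rails of the grey jig until it stands fully home against the back stop, then push the clamp's lever past its centre so that it snaps shut and its rubber foot holds the carton down. Only push with the fingers: do not pick up or tip the carton, and leave the other things on the counter where they are.

Things in the scene. Friction and masses are not known exactly. Their poses are not given: they have to be found in the camera images.
- jig: labelling jig fixed to the counter: grey board 12 mm thick, 150 mm wide (its y, +/-75 mm), from x = -260 to +100 mm. Origin: on the counter under the middle of the front face of the back stop; x is the direction in which a carton is pushed in, z up. Two guide rails run from x = -180 to 0, inner faces at y = +/-45 mm, tops at z = 30 mm
- stop (a point): middle of the top edge of the front face of the jig's upright aluminium back stop: jig x = 0, y = 0, z = 42 mm; the stop is 110 mm wide and 12 mm thick; axes as the jig's
- carton_center (a point): centre of the cardboard carton with a pale paper band, loose between the rails: 90 mm along the jig's x, 80 mm wide, 60 mm high, 0.2 to 0.4 kg; its axes are along the jig's, within a few degrees. It starts 35 to 80 mm short of the stop; home, its centre is at jig x = -45 mm. On the board its centre is 42 mm above the counter
- hinge (a point): middle of the clamp's hinge axis, which runs along the jig's y: jig x = 30, y = 0, z = 85 mm. It lies behind the stop between two steel cheeks (jig x 19 to 45 mm, y within +/-19 mm, tops at z = 95 mm); axes as the jig's
- lever_tip (a point): centre of the rounded upper end of the clamp's lever, 110 mm from the hinge axis, at jig y = 0; moves with the lever. The lever is a straight bar whose outer 60 mm is a round black grip 18 mm thick. Open, it leans 0.6 rad towards the jig's +x (tip at jig x = 92, z = 176 mm); shut, 0.6 rad towards -x, over the carton (tip at x = -32, z = 176 mm); upright, tip z = 195 mm
- clamp (a joint): clamp angle, rad: 0 = open (lever leaning away from the carton, hold-down arm up). Lever and arm are one piece. A spring drives it open below 0.6 (lever upright) and shut above; about 3 N at the lever's end starts it from open. Shut on the homed carton, the rubber foot (18 mm across, 35 mm in front of the stop) rests on it and the joint reads about 1.15; with no carton under it, 1.2
- jar: bystander, to be left alone: a closed glass jar, 60 mm across, 75 mm tall; origin at the centre of its underside
- can: bystander, to be left alone: a food can, 66 mm across, 70 mm tall; origin at the centre of its underside
- soap: bystander, to be left alone: a flat paper-wrapped bar, 80 x 50 x 28 mm; origin at the centre of its underside
- bottle: bystander, to be left alone: a bottle, 60 mm across, 170 mm tall; origin at the centre of its underside
- tape_dispenser: bystander, to be left alone: a heavy black tape dispenser, 140 x 55 mm, 86 mm tall; origin at the centre of its underside
- tall_carton: bystander, to be left alone: a narrow upright cardboard carton, 60 x 60 x 120 mm; origin at the centre of its underside
- mug: bystander, to be left alone: a white mug, 76 mm across, 90 mm tall, handle to its own +y; origin at the centre of its underside
Mind the look-alikes: they are no part of the job. Leave any purple or turquoise look-alike of the part that bears carton_center alone.

How it is judged:
By the outcome, as a careful person would: the job done as asked, in the order asked, and still so for the second after the job is handed in, with the robot touching nothing.
It also fails if it takes over 48 s, if anything falls off the work surface, if the arm or the gripper's body presses on something with over 40 N, if the wrist force passes 120 N, or if a joint passes its speed limit or range.

## Working session

There is one attempt and no reset: what is moved stays moved. The work goes in short steps, Python scripts to look and compute and a tool call to move; the robot and the scene stay as the last step left them, time stands still between calls to the robot, and variables do not carry over. Pictures are saved under pics/ and viewed, about 8 in all and at most 12, crops included, and the job is handed in when it is done.

Besides the shell and the picture viewer there is one more tool, called after "Emit:" as name([rows], argument=value, ...), one row to a line, values as JSON. drive_tool: Moves the arm, as the interface text tells. Its arguments: {"type":"object","properties":{"series":{"type":"array","items":{"type":"array","items":{"type":"number"}}},"force":{"type":"number"}},"required":["series"]}

```bash
mkdir -p pics; cat > h.py <<'E'
import numpy as np, cv2
from workcell import arm
def cap(n,f=None):
    c=arm.capture(n)
    if f: cv2.imwrite('pics/'+f,c['pixels'])
    np.savez('/tmp/'+n,**{k:np.array(v) for k,v in c.items()}); return c
def ld(n): return dict(np.load('/tmp/'+n+'.npz'))
def ray(c,uv,z):
    d=c['R'].T@np.linalg.inv(c['intrinsics'])@np.array([uv[0],uv[1],1.]); o=-c['R'].T@c['t']
    return o+d*(z-o[2])/d[2]
def proj(c,X):
    p=c['intrinsics']@(c['R']@np.array(X,float)+c['t']); return p[:2]/p[2]
E
python3 - <<'E'
from h import *
for n in('scene','top'):
    c=cap(n,n+'0.png'); print(n,-c['R'].T@c['t'],c['R'][2])
s=arm.read_state();print(s)
E
```

```text
scene [1.06476848 0.29614667 0.95600205] [-0.51940359 -0.28970863 -0.8039209 ]
top [0.38129012 0.01685418 1.55130024] [ 0.12323951  0.00119688 -0.99237623]
{'time_s': 0.1, 'joint_pos': array([ 1.24539180e+00,  3.51189838e-01,  1.65236405e+00,  1.68462034e-05,
        1.13909001e+00, -8.46263708e-02]), 'qd': array([-0.00035571, -0.00040062, -0.00247888, -0.00035281, -0.00016183,
       -0.00064281]), 'joint_efforts': array([ 1.20290330e-03, -4.98031390e+01, -2.85704291e+01,  6.99126511e-02,
        2.39164580e-02, -2.54906615e-05]), 'tool_pos': array([0.13103757, 0.53384226, 0.21814966]), 'orientation': array([-1.03061485,  1.3144376 ,  1.02967387]), 'ft_force': array([-0.72909532,  0.14867817,  0.16130046]), 'moment': array([ 0.00744797, -0.0153208 ,  0.02957011]), 'width': 0.09288743989609513}
```

View pics/scene0.png

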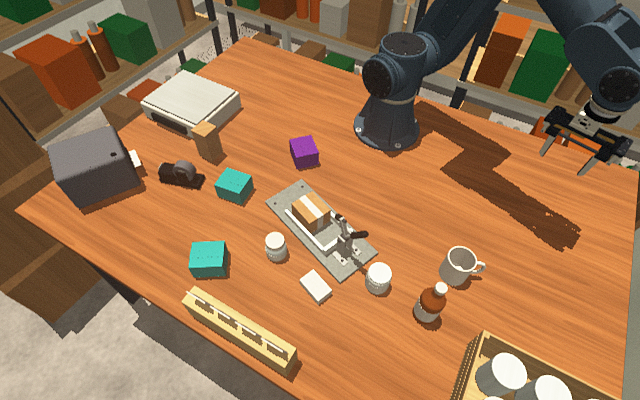

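View pics/top0.png

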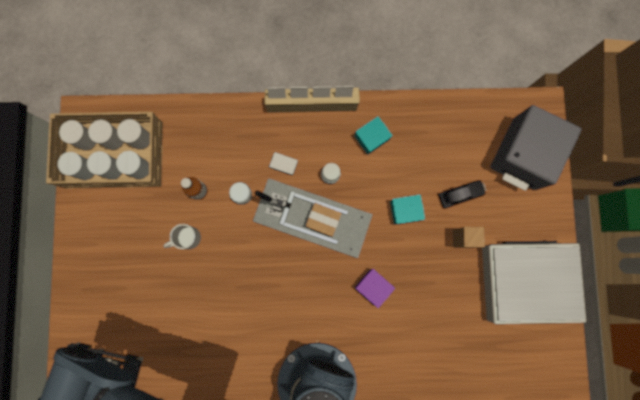

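Both views show the jig at top (313,217) and scene (322,230). Candidates for the carton are the brown one with a pale band at top (323,220) / scene (311,212), the turquoise ones at top (373,135) and (408,209), and the purple one at (375,288). Only the brown one has the band and stands between the rails. I'll check it in one enlarged crop.

```bash
python3 - <<'E'
from h import *
t=ld('top')['pixels'][165:270,230:390]; s=ld('scene')['pixels'][170:290,250:400]
a=cv2.resize(t,None,fx=5,fy=5,interpolation=cv2.INTER_CUBIC)[:, :800]
b=cv2.resize(s,None,fx=5,fy=5,interpolation=cv2.INTER_CUBIC)
cv2.imwrite('pics/tc.png',a); cv2.imwrite('pics/sc.png',b)
E
```

```text
(no output)
```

View pics/tc.png

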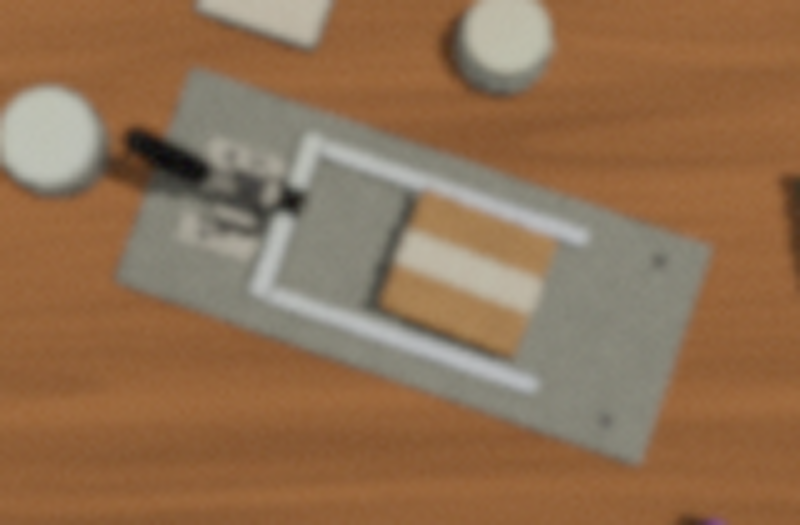

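View pics/sc.png

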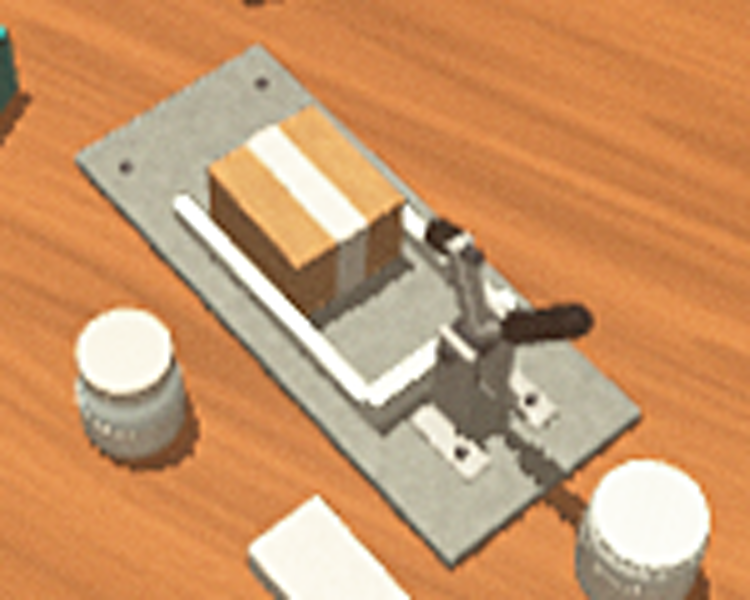

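The crops confirm it: the brown carton with the pale band (top 323,220) stands between the rails, short of the stop. The lever is open, leaning towards the white-lidded jar or can at top (240,193). Next I'll locate everything from the corners.

```bash
python3 - <<'E'
from h import *
t=ld('top'); s=ld('scene')
f=lambda P,o:[np.array(p)/5+np.array(o)-0.4 for p in P]
J=np.array([[100,-75],[-260,-75],[-260,75],[100,75]])/1000 # jig xy
T=f([(195,68),(712,243),(640,463),(118,283)],(230,165))
S=f([(452,565),(78,158),(258,45),(640,412)],(250,170))
def rigid(A,B):
    a=A-A.mean(0);b=B-B.mean(0); th=np.arctan2((a[:,0]*b[:,1]-a[:,1]*b[:,0]).sum(),(a*b).sum())
    R=np.array([[np.cos(th),-np.sin(th)],[np.sin(th),np.cos(th)]]); o=B.mean(0)-R@A.mean(0)
    return th,o,R,np.linalg.norm((A@R.T+o)-B,axis=1)
for c,P in((t,T),(s,S)):
    W=np.array([ray(c,p,.012)[:2] for p in P]); th,o,R,r=rigid(J,W); print(th,o,r*1e3, np.linalg.norm(W[0]-W[1]),np.linalg.norm(W[1]-W[2]))
    print('tip pred px',proj(c,[*(o+R@[.092,0]),.176]), 'stop', proj(c,[*o,.042]))
W=np.array([ray(t,p,.012)[:2] for p in T]+[ray(s,p,.012)[:2] for p in S]); th,o,R,r=rigid(np.vstack([J,J]),W); print('joint',th,o,r*1e3)
np.savez('/tmp/jig',th=th,o=o,R=R)
C=np.array([ray(t,p,.072)[:2] for p in f([(425,190),(557,238),(517,357),(380,305)],(230,165))])
print('carton jig T',((C-o)@R)*1e3,((C-o)@R).mean(0))
C=np.array([ray(s,p,.072)[:2] for p in f([(300,267),(210,165),(315,108),(406,203)],(250,170))])
print('carton jig S',((C-o)@R)*1e3,((C-o)@R).mean(0))
for x,z in((-.24,.05),(-.2,.05),(-.09,.05),(.15,.16),(.12,.16),(-.05,.16)): print(x,o+R@[x,0],np.linalg.norm(o+R@[x,0]))
from scipy.spatial.transform import Rotation as Ro
m=Ro.from_rotvec(arm.read_state()['orientation']).as_matrix();print(m)
for u in((240,193),(331,173)): print('jar/can', (ray(t,u,.075)[:2]-o)@R)
E
```

```text
1.2234286866443518 [0.54409501 0.07685243] [2.11840592 2.10721068 2.01967343 2.07024453] 0.35580943794447045 0.14979650240984052
tip pred px [257.26960696 193.22092032] stop [288.95131634 208.29535141]
1.215529325351949 [0.54759199 0.0807414 ] [0.59482435 2.89886983 1.04839343 2.69520013] 0.3577042637888888 0.14708318560850892
tip pred px [364.69388992 234.40855026] stop [336.80870198 237.87609677]
joint 1.2194747308623226 [0.54584403 0.07879738] [4.56037367 0.06454046 0.71980247 4.86017086 2.16985339 4.74719352
 3.0689984  2.84607103]
carton jig T [[ -74.47832016  -39.59934832]
 [-162.09770112  -38.10277695]
 [-162.39744615   40.24321795]
 [ -71.55971772   37.6338476 ]] [-1.17633296e-01  4.37350717e-05]
carton jig S [[ -71.31749077  -41.62526704]
 [-161.35694949  -37.05350821]
 [-155.25799272   38.73203249]
 [ -66.77743915   34.83480586]] [-0.11367747 -0.00127798]
-0.24 [ 0.46325068 -0.14654311] 0.4858766056448498
-0.2 [ 0.47701624 -0.10898636] 0.4893082050498836
-0.09 [ 0.51487153 -0.0057053 ] 0.5149031360106757
0.15 [0.59746488 0.21963519] 0.6365562827988555
0.12 [0.58714071 0.19146763] 0.617571103969869
-0.05 [0.52863709 0.03185145] 0.529595773292996
[[-3.50572324e-04 -9.71151011e-01  2.38465073e-01]
 [-9.91185536e-04  2.38465308e-01  9.71150511e-01]
 [-9.99999447e-01  1.04095361e-04 -1.04619017e-03]]
jar/can [0.15590214 0.0087295 ]
jar/can [-0.09266965 -0.14476289]
```

The jig's yaw is about 1.220 and its origin about (0.546, 0.079), with both views agreeing to 4 mm. The predicted lever tip (257,193) matches the seen (258,193). The carton centre is about 116 mm in front of the stop, so it needs roughly 70 mm of travel. First I'll turn the jaw line across the jig.

Emit:
drive_tool([
  [0.168, 0, 0, -0.01, 0, 0, 35],
  [0.168, 0, 0, -0.01, 0, 0, 35],
  [0.168, 0, 0, -0.01, 0, 0, 35],
  [0.168, 0, 0, -0.01, 0, 0, 35],
  [0.168, 0, 0, 0, 0, 0, 35],
  [0.168, 0, 0, 0, 0, 0, 35],
  [0.168, 0, 0, 0, 0, 0, 35],
  [0.168, 0, 0, 0, 0, 0, 35],
  [0.168, 0, 0, 0, 0, 0, 35],
  [0.168, 0, 0, 0, 0, 0, 35],
  [0, 0, 0, 0, 0, 0, 35],
])

```text
time_s: 1.48
tool_pos: [0.1311, 0.534, 0.2584]
orientation: [0.273, 1.553, -0.274]
ft_force: [-0.1, 0.2, 0.5]
width: 0.0329
```

```bash
cat >> h.py <<'E'
def st(tgt=None):
    from scipy.spatial.transform import Rotation as Ro
    s=arm.read_state(); j=np.load('/tmp/jig.npz'); m=Ro.from_rotvec(s['orientation']).as_matrix()
    p=s['tool_pos']; q=j['R'].T@(p[:2]-j['o'])
    print('t',round(s['time_s'],2),'jig',q.round(4),p[2].round(4),'F',s['ft_force'].round(1),'w',s['width'].round(3),'j',s['joint_pos'].round(2),'yaw err',np.arctan2(m[1,1],m[0,1])-j['th'])
    if tgt is not None: print('shift tool',(m.T@(np.array([*(j['o']+j['R']@tgt[:2]),tgt[2]])-p)).round(4))
E
python3 -c "
from h import *
st([-.21,0,.25])"
```

```text
Traceback (most recent call last):
  File "h.py", line 17, in st
    print('t',round(s['time_s'],2),'jig',q.round(4),p[2].round(4),'F',s['ft_force'].round(1),'w',s['width'].round(3),'j',s['joint_pos'].round(2),'yaw err',np.arctan2(m[1,1],m[0,1])-j['th'])
                                                                                                 ^^^^^^^^^^^^^^^^
AttributeError: 'float' object has no attribute 'round'
```

```bash
sed -i "s/s\['width'\].round(3)/round(s['width'],4)/" h.py
python3 -c "
from h import *
st([-.21,0,.25])"
```

```text
t 1.48 jig [0.2846 0.546 ] 0.2584 F [-0.1  0.2  0.5] w 0.0329 j [ 1.25  0.31  1.6  -0.    1.23  1.59] yaw err 0.002442764391535013
shift tool [ 0.0087 -0.496   0.5448]
```

Emit:
drive_tool([
  [0, 0, 0, 0, -0.031, 0.034, 35],
  [0, 0, 0, 0, -0.031, 0.034, 35],
  [0, 0, 0, 0, -0.031, 0.034, 35],
  [0, 0, 0, 0, -0.031, 0.034, 35],
  [0, 0, 0, 0, -0.031, 0.034, 35],
  [0, 0, 0, 0, -0.031, 0.034, 35],
  [0, 0, 0, 0, -0.031, 0.034, 35],
  [0, 0, 0, 0, -0.031, 0.034, 35],
  [0, 0, 0, 0, -0.031, 0.034, 35],
  [0, 0, 0, 0, -0.031, 0.034, 35],
  [0, 0, 0, 0, -0.031, 0.034, 35],
  [0, 0, 0, 0, -0.031, 0.034, 35],
])

```text
time_s: 2.98
tool_pos: [0.3873, 0.0433, 0.2587]
orientation: [0.271, 1.553, -0.271]
ft_force: [0.1, 0.3, 0.4]
width: 0.0326
```

Emit:
drive_tool([
  [0, 0, 0, 0, -0.031, 0.034, 35],
  [0, 0, 0, 0, -0.031, 0.034, 35],
  [0, 0, 0, 0, -0.031, 0.034, 35],
  [0, 0, 0, 0, -0.031, 0.034, 35],
  [0, 0, 0, 0, 0, 0, 35],
  [0, 0, 0, 0, 0, 0, 35],
])

```text
time_s: 3.72
tool_pos: [0.4717, -0.118, 0.2584]
orientation: [0.273, 1.554, -0.273]
ft_force: [-0.3, 0.2, 0.7]
width: 0.0324
```

```bash
python3 -c "
from h import *
st([-.21,0,.04])"
```

```text
t 3.73 jig [-0.2103  0.0019] 0.2584 F [-0.3  0.2  0.7] w 0.0324 j [-0.34  0.19  1.76  0.    1.19  0.01] yaw err 0.0034939310946029423
shift tool [2.184e-01 2.000e-04 2.100e-03]
```

Emit:
drive_tool([
  [0, 0, 0, 0.04, 0, 0.002, 35],
  [0, 0, 0, 0.04, 0, 0, 35],
  [0, 0, 0, 0.04, 0, 0, 35],
  [0, 0, 0, 0.04, 0, 0, 35],
  [0, 0, 0, 0.03, 0, 0, 35],
  [0, 0, 0, 0.02, 0, 0, 35],
  [0, 0, 0, 0.008, 0, 0, 35],
  [0, 0, 0, 0, 0, 0, 35],
])

```text
time_s: 4.72
tool_pos: [0.4739, -0.1185, 0.0409]
orientation: [0.274, 1.554, -0.274]
ft_force: [0.0, -0.2, 0.1]
width: 0.0326
```

```bash
python3 - <<'E'
from h import *
st([-.098,0,.04])
s=cap('scene')['pixels'][130:290,230:430]
cv2.imwrite('pics/s1.png',cv2.resize(s,None,fx=3.7,fy=3.7,interpolation=cv2.INTER_CUBIC))
E
```

```text
t 4.72 jig [-0.21   -0.0003] 0.0409 F [ 0.  -0.2  0.1] w 0.0326 j [-0.34  0.52  1.94  0.    0.69  0.01] yaw err 0.0027048660971209504
shift tool [ 0.0009  0.112  -0.    ]
```

View pics/s1.png

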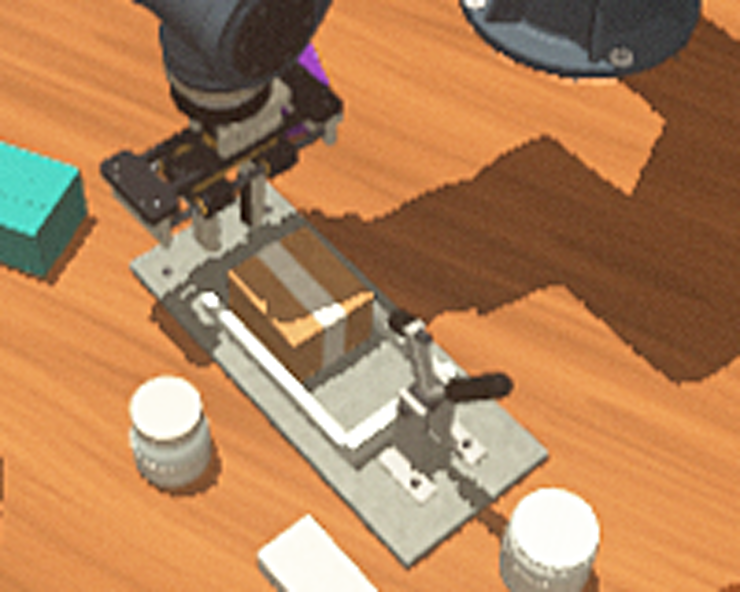

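The fingers stand behind the carton, centred and clear of the rails and the turquoise block. I'll push now.

Emit:
drive_tool([
  [0, 0, 0, 0, 0.01, 0, 35],
  [0, 0, 0, 0, 0.01, 0, 35],
  [0, 0, 0, 0, 0.01, 0, 35],
  [0, 0, 0, 0, 0.008, 0, 35],
  [0, 0, 0, 0, 0.008, 0, 35],
  [0, 0, 0, 0, 0.008, 0, 35],
  [0, 0, 0, 0, 0.008, 0, 35],
  [0, 0, 0, 0, 0.008, 0, 35],
  [0, 0, 0, 0, 0.008, 0, 35],
  [0, 0, 0, 0, 0.007, 0, 35],
  [0, 0, 0, 0, 0.006, 0, 35],
  [0, 0, 0, 0, 0.005, 0, 35],
])

```text
time_s: 6.28
tool_pos: [0.507, -0.0285, 0.0406]
orientation: [0.275, 1.553, -0.275]
ft_force: [-0.4, -3.6, 3.9]
width: 0.0324
```

Emit:
drive_tool([
  [0, 0, 0, 0, 0.004, 0, 35],
  [0, 0, 0, 0, 0.003, 0, 35],
  [0, 0, 0, 0, 0.002, 0, 35],
  [0, 0, 0, 0, 0.001, 0, 35],
])

```text
time_s: 6.78
tool_pos: [0.5103, -0.0194, 0.0406]
orientation: [0.275, 1.553, -0.275]
ft_force: [-0.8, -3.2, 3.3]
width: 0.0326
```

```bash
python3 - <<'E'
from h import *
st()
E
```

```text
t 6.78 jig [-0.1044 -0.0004] 0.0406 F [-0.8 -3.2  3.3] w 0.0326 j [-0.13  0.54  1.88 -0.    0.71  0.22] yaw err 0.0012692135715750563
```

Emit:
drive_tool([
  [0, 0, 0, 0, 0.002, 0, 35],
  [0, 0, 0, 0, 0.002, 0, 35],
  [0, 0, 0, 0, 0.001, 0, 35],
])

```text
time_s: 7.15
tool_pos: [0.5121, -0.0146, 0.0406]
orientation: [0.275, 1.553, -0.275]
ft_force: [-1.5, -3.8, 2.6]
width: 0.0324
```

Emit:
drive_tool([
  [0, 0, 0, 0, 0.001, 0, 35],
  [0, 0, 0, 0, 0.001, 0, 35],
])

```text
time_s: 7.4
tool_pos: [0.5121, -0.0137, 0.0407]
orientation: [0.273, 1.554, -0.276]
ft_force: [-7.8, -17.0, 8.2]
width: 0.0323
```

Emit:
drive_tool([
  [0, 0, 0, 0, 0.001, 0, 35],
  [0, 0, 0, 0, 0.001, 0, 35],
])

```text
time_s: 7.65
tool_pos: [0.512, -0.0135, 0.0407]
orientation: [0.272, 1.556, -0.278]
ft_force: [-14.5, -33.0, 13.4]
width: 0.0328
```

The force rises sharply at TCP jig x ≈ -0.098, which is 90 mm of carton plus half a finger, so the carton is home. I'll back off, lift and check.

Emit:
drive_tool([
  [0, 0, 0, 0, -0.002, 0, 35],
  [0, 0, 0, 0, -0.002, 0, 35],
  [0, 0, 0, 0, -0.01, 0, 35],
  [0, 0, 0, 0, -0.02, 0, 35],
  [0, 0, 0, 0, -0.02, 0, 35],
  [0, 0, 0, 0, -0.02, 0, 35],
  [0, 0, 0, -0.03, -0.02, 0, 0],
  [0, 0, 0, -0.05, 0, 0, 0],
  [0, 0, 0, -0.05, 0, 0, 0],
  [0, 0, 0, -0.05, 0, 0, 0],
  [0, 0, 0, -0.05, 0, 0, 0],
  [0, 0, 0, -0.03, 0, 0, 0],
])

```text
time_s: 9.15
tool_pos: [0.4813, -0.0995, 0.303]
orientation: [0.274, 1.551, -0.274]
ft_force: [-0.5, -0.5, -1.2]
width: 0.0006
```

```bash
python3 - <<'E'
from h import *
st([.13,0,.3])
s=cap('scene')['pixels'][150:290,250:410]; t=cap('top')['pixels'][165:270,230:390]
a=cv2.resize(s,(400,350),interpolation=cv2.INTER_CUBIC);b=cv2.resize(t,(400,262),interpolation=cv2.INTER_CUBIC)
im=np.zeros((350,800,3),np.uint8);im[:,:400]=a;im[:262,400:]=b
cv2.imwrite('pics/s2.png',im)
E
```

```text
t 9.15 jig [-0.1896 -0.0008] 0.303 F [-0.5 -0.5 -1.2] w 0.0006 j [-0.3   0.16  1.69  0.    1.29  0.05] yaw err 0.0014923398239665708
shift tool [ 3.200e-03  3.196e-01 -3.000e-04]
```

View pics/s2.png

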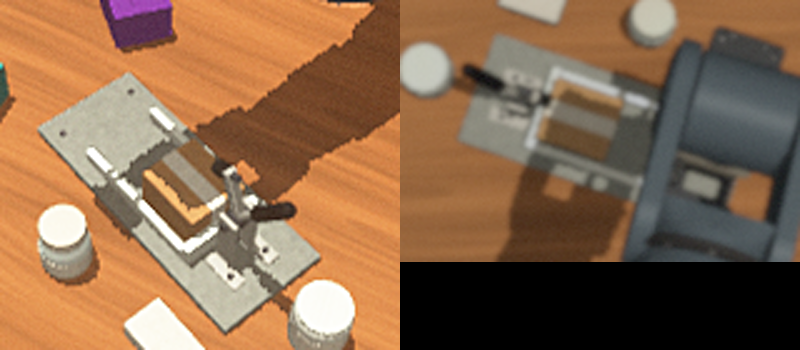

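The carton stands against the stop at combined picture (190,190) left and (580,120) right, and the lever is still open. I'll move the shut fingers over and behind the lever.

Emit:
drive_tool([
  [0, 0, 0, 0, 0.04, 0, 0],
  [0, 0, 0, 0, 0.04, 0, 0],
  [0, 0, 0, 0, 0.04, 0, 0],
  [0, 0, 0, 0, 0.04, 0, 0],
  [0, 0, 0, 0, 0.04, 0, 0],
  [0, 0, 0, 0, 0.04, 0, 0],
  [0, 0, 0, 0, 0.04, 0, 0],
  [0, 0, 0, 0, 0.04, 0, 0],
  [0, 0, 0, 0, 0, 0, 0],
  [0, 0, 0, 0, 0, 0, 0],
])

```text
time_s: 10.5
tool_pos: [0.5905, 0.2007, 0.2995]
orientation: [0.274, 1.555, -0.275]
ft_force: [0.7, 0.8, -0.6]
width: 0.0003
```

Emit:
drive_tool([
  [0, 0, 0, 0.04, 0, 0, 0],
  [0, 0, 0, 0.04, 0, 0, 0],
  [0, 0, 0, 0.04, 0, 0, 0],
  [0, 0, 0, 0.02, 0, 0, 0],
  [0, 0, 0, 0.008, 0, 0, 0],
  [0, 0, 0, 0, 0, 0, 0],
])

```text
time_s: 11.25
tool_pos: [0.5909, 0.2007, 0.1529]
orientation: [0.275, 1.553, -0.275]
ft_force: [0.8, 0.8, 0.3]
width: 0.0001
```

```bash
python3 - <<'E'
from h import *
st([.0,0,.155])
s=cap('scene')['pixels'][150:290,270:430]
cv2.imwrite('pics/s3.png',cv2.resize(s,(640,560),interpolation=cv2.INTER_CUBIC))
E
```

```text
t 11.25 jig [ 0.13   -0.0004] 0.1529 F [0.8 0.8 0.3] w 0.0001 j [ 0.25  0.55  1.51 -0.    1.08  0.6 ] yaw err 0.0006300214921755032
shift tool [-0.0021 -0.13   -0.0005]
```

View pics/s3.png

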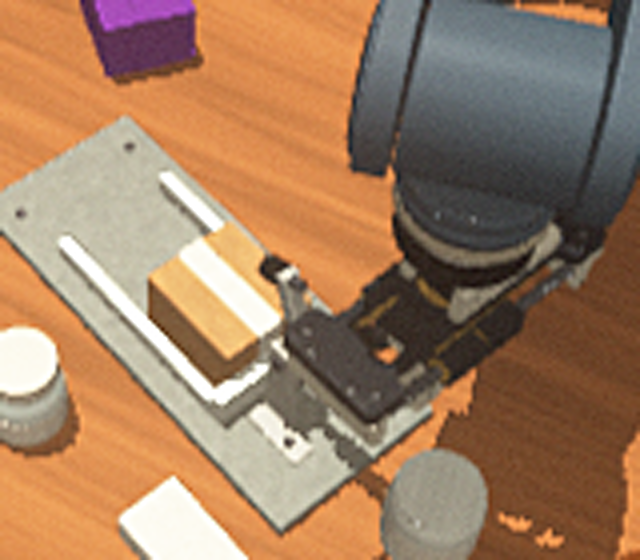

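The fingers are behind the lever, above the jar's height, with no contact. I'll push it towards the carton.

Emit:
drive_tool([
  [0, 0, 0, 0, -0.01, 0, 0],
  [0, 0, 0, 0, -0.01, 0, 0],
  [0, 0, 0, 0, -0.01, 0, 0],
  [0, 0, 0, 0, -0.01, 0, 0],
  [0, 0, 0, 0, -0.01, 0, 0],
  [0, 0, 0, 0, -0.008, 0, 0],
])

```text
time_s: 12.05
tool_pos: [0.5709, 0.1462, 0.153]
orientation: [0.275, 1.553, -0.275]
ft_force: [1.2, 1.6, 3.4]
width: 0.0007
```

Emit:
drive_tool([
  [0, 0, 0, 0, -0.008, 0, 0],
  [0, 0, 0, 0, -0.008, 0, 0],
  [0, 0, 0, 0, -0.008, 0, 0],
  [0, 0, 0, 0, -0.008, 0, 0],
  [0, 0, 0, 0, -0.008, 0, 0],
  [0, 0, 0, 0, -0.006, 0, 0],
  [0, 0, 0, 0, 0, 0, 0],
])

```text
time_s: 12.92
tool_pos: [0.5551, 0.1032, 0.1527]
orientation: [0.275, 1.553, -0.275]
ft_force: [0.3, 0.2, -0.6]
width: 0.0003
```

```bash
python3 - <<'E'
from h import *
st([.12,0,.155])
E
```

```text
t 12.93 jig [ 0.0261 -0.0003] 0.1527 F [ 0.3  0.2 -0.6] w 0.0003 j [ 0.1   0.45  1.68 -0.    1.01  0.45] yaw err 0.0008317855437312005
shift tool [-0.0023  0.0939 -0.0002]
```

The force has dropped to zero, so the lever has probably snapped over. I'll back away, lift clear and look.

Emit:
drive_tool([
  [0, 0, 0, 0, 0.03, 0, 0],
  [0, 0, 0, 0, 0.04, 0, 0],
  [0, 0, 0, -0.04, 0.03, 0, 0],
  [0, 0, 0, -0.04, 0.03, 0, 0],
  [0, 0, 0, -0.04, 0.04, 0, 0],
  [0, 0, 0, -0.02, 0.04, 0, 0],
  [0, 0, 0, 0, 0.04, 0, 0],
  [0, 0, 0, 0, 0.04, 0, 0],
  [0, 0, 0, 0, 0, 0, 0],
  [0, 0, 0, 0, 0, 0, 0],
])

```text
time_s: 14.18
tool_pos: [0.6545, 0.3757, 0.2923]
orientation: [0.274, 1.554, -0.275]
ft_force: [-0.9, -0.0, 0.1]
width: 0.0006
```

```bash
python3 - <<'E'
from h import *
st()
j=np.load('/tmp/jig.npz'); cs=cap('scene'); ct=cap('top')
for c in (cs,ct): print('shut tip px',proj(c,[*(j['o']+j['R']@[-.029,0]),.178]),'home corners',[proj(c,[*(j['o']+j['R']@[x,y]),.072]).round(1) for x,y in((0,.04),(0,-.04),(-.09,-.04),(-.09,.04))])
s=cs['pixels'][150:290,250:410]; t=ct['pixels'][165:270,230:390]
im=np.zeros((350,800,3),np.uint8);im[:,:400]=cv2.resize(s,(400,350),interpolation=cv2.INTER_CUBIC);im[:262,400:]=cv2.resize(t,(400,262),interpolation=cv2.INTER_CUBIC)
cv2.imwrite('pics/s4.png',im)
E
```

```text
t 14.18 jig [3.162e-01 1.000e-04] 0.2923 F [-0.9 -0.   0.1] w 0.0006 j [ 0.46  0.71  0.9  -0.    1.53  0.81] yaw err 0.001449227750537796
shut tip px [332.14884529 202.61849111] home corners [array([347.6, 224. ]), array([326.3, 239.3]), array([305.9, 218.5]), array([326.9, 204.4])]
shut tip px [295.77559046 205.9716056 ] home corners [array([283.7, 218.8]), array([292.2, 194.7]), array([319.3, 204.1]), array([311. , 228.3])]
```

View pics/s4.png

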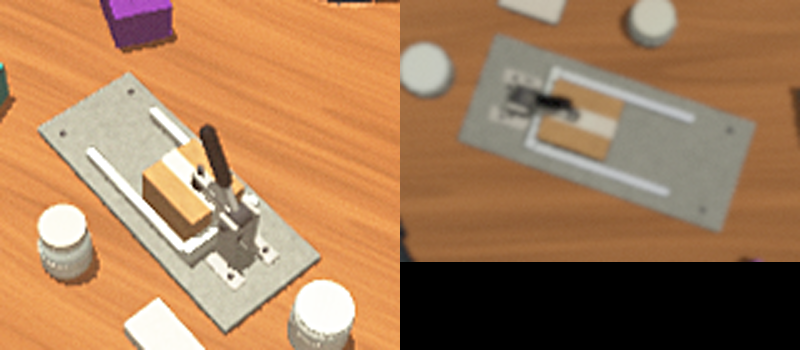

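The lever tip is seen at scene (333,201), against (332,203) predicted for shut. The carton's rear corners are at top (319,204) and (312,229), against (319,204) and (311,228) predicted for home. The foot is on the carton and the jar and can are where they were.

```bash
python3 -c "
from workcell import arm
print(arm.hand_in())"
```

```text
the job is handed in; nothing more can be done
None
```

I pushed the banded carton along the rails until it stood against the back stop. I then pushed the lever past centre from behind, and it snapped shut with the foot on the carton. I handed the job in at about 14 s of the 48 s allowed, with the arm clear of everything.

- **Carton home:** the push force rose sharply, to about 36 N, where contact with the stop was expected. In the last pictures its rear corners were within about 1 pixel of the predicted home position.
- **Clamp shut:** the force fell to zero after the lever passed centre. The lever tip was within about 2 pixels of its predicted shut position. I could not read the clamp angle directly.
- **Other things:** the white-lidded jar, the can and the soap beside the jig looked unmoved. I did not check the items farther off, such as the bottle and mug, in a last picture, but the arm's path kept clear of them.
- **Disagreements:** the two camera views put the jig origin about 5 mm apart, so I used a joint fit of both. During the push the fingers also felt an upward force of 3 to 13 N, probably friction. The carton looked flat afterwards.

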